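# Sweep the spacing blocks into the catch frame

### The arm

A 7-joint arm with a two-finger parallel gripper is mounted at the origin on the work surface. World frame = base frame: x ahead of the robot, y to its left, z up, the work surface at z = 0. Lengths are in m, angles in rad, forces in N, time in s.
With the tool pointing down it reaches from about 0.425 to 1.025 m from the base axis. Payload 9.4 kg.
Tool frame: the origin (TCP) lies between the finger pads; the fingertips stand 14 mm ahead of it and the grasp point (between the pads) lies 5 mm behind it (bot.tip_reach is the distance from the TCP to the fingertips, in m); z points along the fingers, y is the line along which they close (so a half turn about z gives the same grasp; the last joint's range is limited). The gripper opens to 93 mm and grips with 3 to 60 N. Pads are 15 mm wide; open, the fingers measure 128 mm over their backs; the gripper's body (75 mm by 188 mm) begins 65 mm behind the grasp point.
Start: joints at [-1.297, 0.599, -0.003, 1.599, 0.002, 0.943, -0.08], TCP at [0.249, 0.681, 0.233] pointing down, gripper open.
Joint ranges: [-2.57, 2.57], [-0.35, 1.97], [-1.29, 1.29], [0.11, 2.56], [-1.05, 4.19], [0.11, 1.86], [-2.63, 2.63]. Speed limits (rad/s): [2.22, 2.22, 3.01, 3.01, 3.14, 3.14, 3.14].

### API

Orientations are given as a unit quaternion [w, x, y, z].
In Python, from bench import bot gives the robot as it stands.
- The arm moves only by the tool carry_out, never from a script. Its argument "rows" is a list of rows, each an object with "jaw": the opening, from -1 (shut) to 1 (fully open); "translation": the shift along the tool's x, y, z in mm, a list of three; "delta_rot": the turn, a rotation vector about the tool's x, y, z in degrees, a list of three. A call has 1 to 10 rows; each row is the pose to reach, as a shift and turn from the pose commanded when the call began, along the tool's axes at that moment; what a row does not reach only later rows make up. A row lasts 1/12 s, in which the tool goes at most 41.7 mm and 7.16 degrees, less where a joint would pass 70% of its speed; a pose out of reach is approached as far as the arm can. A call with a gripper value outside its range is refused whole. The fingers move at their own pace and stop on an object; the grip force is fixed at half the most. Time passes only in rows, so rows that repeat a pose let the fingers close. It gives the time, the measured TCP pose, the force, the opening and the grip force at its end, in the units of the state.
- bot.get_state(): the state, without advancing time (a new reading comes with each control period).
- bot.camera(name): name is "side" or "top"; returns a dict with "color" (400x640x3 uint8, red, green, blue), "range_z" (400x640 float32, m along the optical axis (not along the pixel's ray), 0 where there is no reading), "mtx" (3x3 intrinsics, pixels), "position" and "orientation" of the camera in the world. Camera axes: x right, y down, z forward; pixel columns grow to the right and rows downward; lengths in m; the calibration is good to about 2 mm. A picture is of the moment at which its call begins.
- bot.close_job(): hands the job in; it is judged then, once.
The state is a dict: "time": time; "q": joint angles; "qd": joint speeds; "joint_efforts": joint torques, N m; "tool_pos": TCP position; "tcp_rot": TCP orientation; "contact_force": force on the tool from outside, world axes, zero at the start; "torque": the same for the moment, N m; "grip_width": opening from 0.0 (shut) to 1.0 (fully open); "finger_force": force on a finger pad.
Only numpy, scipy, OpenCV 4.12 (cv2) and the standard library are available. Lean on these libraries where they do the work, as an engineer would, in place of code of your own. Each camera call takes 0.05 s, during which the arm holds its last target. There are 200 camera calls.

### The job

Clear the glass: using the fingertips as a broom, sweep the three small aluminium spacing blocks across the table and through the open side of the three-sided wooden frame, so that each lies flat and well inside it, not in its mouth. Push them smoothly along the glass, never picking them up or flicking them, and leave the ink pot, the cork bung and everything else where they stand.

Things in the scene. Friction and masses are not known exactly. Their poses are not given: they have to be found in the camera images.
- frame: three-sided frame of brown wooden strips (12 mm thick, 22 mm high) fixed to the table; no floor, blocks slide on the table itself. Inside 170 mm wide (x from -85 to 85), 120 mm deep. Origin: middle of the open side (mouth), at table height; +y points from the mouth into the frame, x runs along the mouth. The mouth faces the robot's right (-y), turned up to 0.3 rad
- block_square: square aluminium spacing block 30 x 30 x 18 mm high, about 45 g, loose and lying flat on the table; origin at the centre of its underside, x and y along its sides, z up. It slides with ordinary friction and does not tip if pushed low
- block_long: long aluminium spacing block 40 (x) x 25 (y) x 18 mm high, otherwise as the square one
- block_short: short aluminium spacing block 34 (x) x 22 (y) x 18 mm high, otherwise as the square one
- ink_pot: low round ink pot with a black cap, 50 mm in diameter, 45 mm high, standing among the blocks; origin at the centre of its underside. Leave alone
- bung: small cork bung standing among the blocks, 28 mm in diameter, 28 mm high; origin at the centre of its underside. Leave alone
- roller: ink roller lying flat, 38 mm high: black rubber drum 100 mm long along its x axis, steel bracket and wooden handle reaching 145 mm along its -y axis; origin under the middle of the drum. Leave alone
- knife: palette knife (flat spatula) 200 mm long lying flat along its x axis, under 30 mm high, beyond the blocks as seen from the robot; origin near its middle, at table height. Leave alone
- bottle_a: tall glass bottle, 76 mm in diameter, 240 mm high, far left; origin at the centre of its underside. Leave alone
- bottle_b: second glass bottle, the same
- squeeze_bottle: grey squeeze bottle with an orange cap, 54 mm in diameter, 150 mm high, on the left; origin at the centre of its underside. Leave alone

How it is judged:
At the end, for the whole second after the job is handed in: All three blocks lie flat on the glass (tilt under 0.15 rad, underside under 4 mm), at rest, well inside the frame: each block's centre at least 24 mm past the line of the mouth and between the strips. No other thing has moved by 20 mm (y of block_square in the frame of frame between 0.024 and 0.12 m and x of block_square in the frame of frame between -0.085 and 0.085 m and height (world z) of each of block_square, block_long, block_short below 0.004 m and angle between each of block_square, block_long, block_short's own z axis and vertical below 0.15 rad and linear speed of each of block_square, block_long, block_short below 0.02 m/s and y of block_long in the frame of frame between 0.024 and 0.12 m and x of block_long in the frame of frame between -0.085 and 0.085 m and y of block_short in the frame of frame between 0.024 and 0.12 m and x of block_short in the frame of frame between -0.085 and 0.085 m and distance of each of ink_pot, bung, roller, knife, bottle_a, bottle_b, squeeze_bottle from where it was at the start of the episode below 0.02 m); the robot touches nothing.
It fails at once if a block is lifted off the glass (underside more than 10 mm up) (height (world z) of any of block_square, block_long, block_short above 0.01 m).
It fails at once if a block is flicked (faster than 0.6 m/s) (linear speed of any of block_square, block_long, block_short above 0.6 m/s).
It fails at once if something that should be left alone is moved by 20 mm or more (distance of any of ink_pot, bung, roller, knife, bottle_a, bottle_b, squeeze_bottle from where it was at the start of the episode above 0.02 m).
It also fails if it takes over 72 s, if anything falls off the work surface, if the arm or the gripper's body presses on something with over 40 N, if the wrist force passes 120 N, or if a joint passes its speed limit or range.

## Working session

There is one attempt and no reset: what is moved stays moved. The work goes in short steps, Python scripts to look and compute and a tool call to move; the robot and the scene stay as the last step left them, time stands still between calls to the robot, and variables do not carry over. Pictures are saved under pics/ and viewed, at most 10 in all, crops included, and the job is handed in when it is done.

Besides the shell and the picture viewer there is one more tool, called after "Call:" as a command line: name --argument value ..., lists and objects as JSON in quotes. carry_out: Moves the arm, as the interface text tells. Its arguments: {"type":"object","properties":{"rows":{"type":"array"}},"required":["rows"]}

```bash
mkdir -p pics; ls; cat > h.py <<'E'
import numpy as np, cv2
from scipy.spatial.transform import Rotation as R
from bench import bot
def rot(q): return R.from_quat([q[1],q[2],q[3],q[0]]).as_matrix()
def cloud(c):
    K=np.array(c["mtx"]);z=c["range_z"];v,u=np.mgrid[:400,:640]
    p=np.stack([(u-K[0,2])/K[0,0]*z,(v-K[1,2])/K[1,1]*z,z],-1)
    return p@rot(c["orientation"]).T+np.array(c["position"])
def ray(c,u,v,h=0.):
    K=np.array(c["mtx"]);d=rot(c["orientation"])@np.array([(u-K[0,2])/K[0,0],(v-K[1,2])/K[1,1],1]);o=np.array(c["position"])
    return o+d*(h-o[2])/d[2]
def proj(c,P):
    K=np.array(c["mtx"]);p=rot(c["orientation"]).T@(np.array(P)-np.array(c["position"]));p=K@p;return p[:2]/p[2]
def snap(n,name):
    c=bot.camera(n);cv2.imwrite(f"pics/{name}.png",c["color"][:,:,::-1]);np.save(f"pics/{name}.npy",c,allow_pickle=True);return c
E
python3 - <<'E'
from h import *
for n in("top","side"):
    c=snap(n,n+"0");print(n,c["position"],c["orientation"],np.array(c["mtx"]).tolist(),(c["range_z"]==0).mean())
s=bot.get_state();print(s["tool_pos"],s["tcp_rot"],rot(s["tcp_rot"]).round(2).tolist(),s["time"])
E
```

```text
pics
top [0.46201896 0.09133811 1.20393542] [-0.03758233  0.7095746  -0.70145494  0.05524864] [[362.1785848119394, 0.0, 312.91352622128187], [0.0, 362.1785848119394, 202.51506765684863], [0.0, 0.0, 1.0]] 0.0041875
side [ 0.02090972 -0.91707377  0.76758639] [-0.46777548  0.84323337 -0.23659914  0.1190144 ] [[429.7120258294529, 0.0, 313.2376952071489], [0.0, 429.7120258294529, 197.21420630392336], [0.0, 0.0, 1.0]] 0.00419140625
[0.24899572 0.68046025 0.23185477] [-5.94352672e-05  1.74446413e-01  9.84666423e-01 -6.93445279e-04] [[-0.94, 0.34, -0.0], [0.34, 0.94, -0.0], [-0.0, -0.0, -1.0]] 0.1
```

View pics/top0.png

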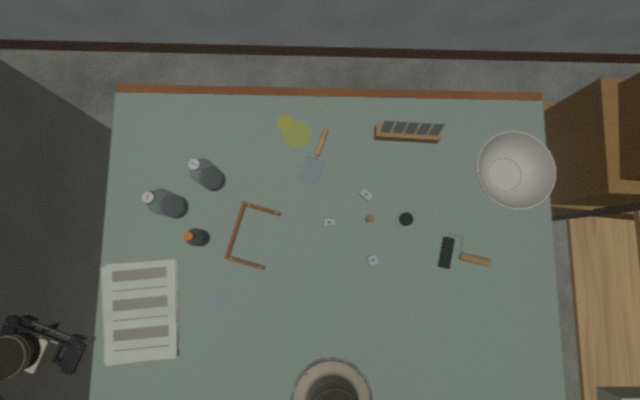

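View pics/side0.png

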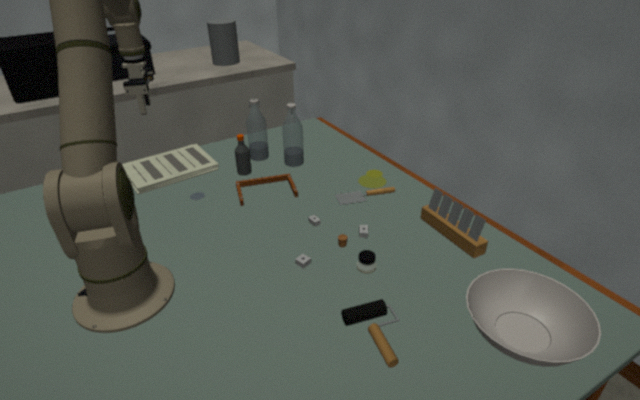

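The top view shows the blocks at (366,195), (329,222) and (373,260), the bung at (369,218), the ink pot at (405,219), and the frame mouth from (280,213) to (263,267). Next I'll measure these precisely.

```bash
python3 - <<'E'
from h import *
c=np.load("pics/top0.npy",allow_pickle=True).item();im=c["color"]
g=im.astype(int);P=cloud(c)
hsv=cv2.cvtColor(im,cv2.COLOR_RGB2HSV)
tab=np.median(g[225:300,300:350].reshape(-1,3),0);print("table",tab)
m=((np.abs(g-tab).max(-1)>22)).astype(np.uint8);m[:105]=0;m[350:]=0;m[:,:200]=0;m[:,500:]=0
cs,_=cv2.findContours(m,cv2.RETR_EXTERNAL,cv2.CHAIN_APPROX_NONE)
for k in cs:
    if cv2.contourArea(k)<15: continue
    (u,v),wh,a=cv2.minAreaRect(k);mm=np.zeros_like(m);cv2.drawContours(mm,[k],-1,1,-1);mm=mm>0
    z=np.percentile(P[mm][:,2],80)
    col=np.median(im[mm],0)
    w=np.array([ray(c,*q,max(z,0))[:2] for q in cv2.boxPoints(((u,v),wh,a))])
    e=[np.linalg.norm(w[1]-w[0]),np.linalg.norm(w[2]-w[1])];d=w[1]-w[0]
    print(np.round((u,v)),"z%.3f"%z,"ctr",w.mean(0).round(3),"size",np.round(e,3),"ang0 %.0f"%np.degrees(np.arctan2(d[1],d[0])),col)
for h in(0,):
  for q in [(243,204),(280,213),(263,267),(228,258)]: print(q,ray(c,*q,0.022).round(3),P[q[1],q[0]].round(3))
cr=im[110:290,215:500];cv2.imwrite("pics/crop0.png",cv2.resize(cr[:,:,::-1],None,fx=2.8,fy=2.8,interpolation=cv2.INTER_CUBIC))
E
```

```text
table [115. 126. 117.]
[474. 259.] z0.031 ctr [ 0.44  -0.461] size [0.027 0.107] ang0 -15 [120. 103.  76.]
[446. 252.] z0.037 ctr [ 0.461 -0.367] size [0.102 0.043] ang0 -12 [47. 51. 48.]
[204. 238.] z0.087 ctr [0.498 0.394] size [0.027 0.052] ang0 -89 [53.  56.5 52. ]
[329. 222.] z0.020 ctr [0.557 0.009] size [0.026 0.016] ang0 -89 [137. 142. 144.]
[369. 218.] z0.031 ctr [ 0.567 -0.121] size [0.026 0.023] ang0 -89 [119.  98.  75.]
[405. 219.] z0.047 ctr [ 0.566 -0.236] size [0.047 0.044] ang0 -71 [49. 52. 50.]
[252. 235.] z0.024 ctr [0.511 0.257] size [0.195 0.136] ang0 -15 [109.  86.  67.]
[366. 194.] z0.020 ctr [ 0.65  -0.113] size [0.019 0.034] ang0 -35 [137. 141. 143.]
[212. 175.] z0.175 ctr [0.674 0.356] size [0.072 0.094] ang0 -89 [75. 80. 79.]
[491. 171.] z0.015 ctr [ 0.736 -0.542] size [0.056 0.167] ang0 -89 [149. 145. 140.]
[321. 142.] z0.020 ctr [0.826 0.037] size [0.102 0.019] ang0 -17 [132. 113.  83.]
[408. 132.] z0.083 ctr [ 0.845 -0.242] size [0.067 0.229] ang0 -4 [86. 83. 75.]
[295. 129.] z0.003 ctr [0.874 0.127] size [0.093 0.13 ] ang0 -61 [129.  133.   81.5]
(243, 204) [0.61  0.291 0.022] [0.61  0.291 0.023]
(280, 213) [0.582 0.17  0.022] [0.583 0.17  0.018]
(263, 267) [0.408 0.221 0.022] [0.408 0.221 0.019]
(228, 258) [0.435 0.333 0.022] [0.435 0.333 0.021]
```

View pics/crop0.png

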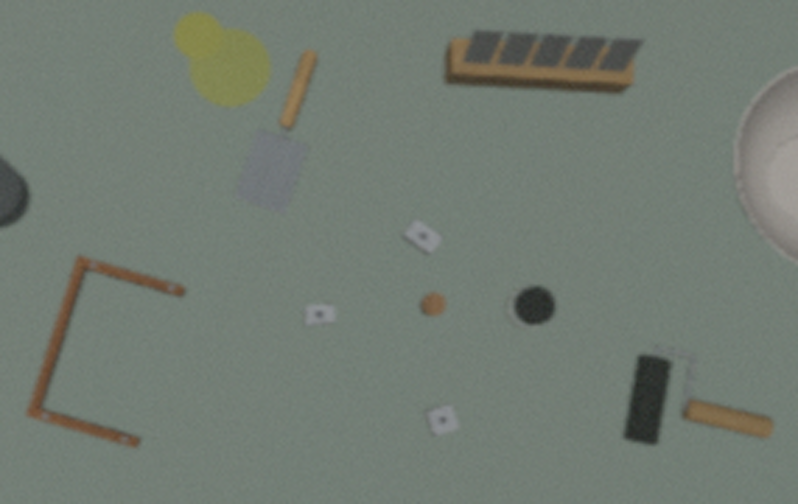

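The crop shows the frame opening right in the image, with its mouth ends at crop (183,292) and (138,441). The short block is at (320,314), the long one at (423,237) and the square one at (443,420). One refinement of positions plus a move calculator, then I move.

```bash
cat >> h.py <<'E'
O=np.array([.4945,.193]);FY=-15.0
def setF(o,a):
    global O,FY;O=np.array(o);FY=a
def M(): a=np.radians(FY);return np.array([[np.cos(a),-np.sin(a)],[np.sin(a),np.cos(a)]])
def toF(p): return (M().T@(np.array(p)[:2]-O))*1000
def toW(f): return M()@(np.array(f)/1000)+O
def blocks(c):
    im=c["color"];g=im.astype(int);out=[]
    bl=cv2.cvtColor(im,cv2.COLOR_RGB2HSV)
    m=((g[...,2]>128)&(g[...,2]>=g[...,1]-4)).astype(np.uint8);m[:165]=0;m[300:]=0;m[:,:215]=0;m[:,430:]=0
    for k in cv2.findContours(m,cv2.RETR_EXTERNAL,cv2.CHAIN_APPROX_NONE)[0]:
        if cv2.contourArea(k)<25: continue
        x,y,w,h=cv2.boundingRect(k);mm=cv2.moments(k);u,v=mm["m10"]/mm["m00"],mm["m01"]/mm["m00"]
        p=ray(c,u,v,.018);(_,wh,a)=cv2.minAreaRect(k)
        out.append(p);print("blk px",round(u),round(v),"world",p.round(3)[:2],"F",toF(p).round(),"size mm",np.round((np.array(wh)+1)*1.186/.3621).astype(int),"a",round(a))
    return out
def rel(targets):
    """targets: (frame x mm, frame y mm, tcp z mm, push heading in frame deg from +y, ccw)"""
    s=bot.get_state();T=rot(s["tcp_rot"]);p=np.array(s["tool_pos"])
    print("t %.2f"%s["time"],"tcp F",toF(p).round(),"z",p[2].round(4))
    for fx,fy,z,h in targets:
        w=np.append(toW((fx,fy)),z/1000);a=np.radians(90+FY+h)
        D=np.array([[np.cos(a),np.sin(a),0],[np.sin(a),-np.cos(a),0],[0,0,-1]]).T
        print((fx,fy,z,h),"trans",(T.T@(w-p)*1000).round(1).tolist(),"rot",R.from_matrix(T.T@D).as_rotvec(degrees=True).round(1).tolist())
E
python3 - <<'E'
from h import *
c=np.load("pics/top0.npy",allow_pickle=True).item()
im=c["color"].astype(int);m=((im[...,0]-im[...,2])>25).astype(np.uint8)
m[:,:222]=0;m[:,290:]=0;m[:195]=0;m[280:]=0
k=max(cv2.findContours(m,cv2.RETR_EXTERNAL,cv2.CHAIN_APPROX_NONE)[0],key=cv2.contourArea)
r=cv2.minAreaRect(k);b=np.array([ray(c,*q,.02)[:2] for q in cv2.boxPoints(r)]);print("frame box",b.round(3).tolist(),b.mean(0))
for i in range(4):
  d=b[(i+1)%4]-b[i];print(np.linalg.norm(d).round(3),np.degrees(np.arctan2(d[1],d[0])).round(1))
blocks(c)
for n,q in dict(bung=(.567,-.121),pot=(.566,-.236)).items(): print(n,toF(q))
rel([(-10+0,-100,233,12),(49,-390,100,12),(49,-390,19,12)])
E
```

```text
frame box [[0.435, 0.347], [0.621, 0.294], [0.616, 0.276], [0.43, 0.33]] [0.5255197  0.31198436]
0.193 -16.0
0.019 -107.5
0.193 163.9
0.018 72.7
blk px 373 260 world [ 0.435 -0.136] F [  27. -333.] size mm [32 32] a 72
blk px 329 222 world [0.556 0.009] F [ 107. -162.] size mm [23 36] a 90
blk px 366 194 world [ 0.65  -0.114] F [ 230. -256.] size mm [42 26] a 34
bung [ 151.29880257 -284.53632868]
pot [ 180.09706693 -395.87661775]
t 0.10 tcp F [-363.  407.] z 0.2319
(-10, -100, 233, 12) trans [-396.9, -473.9, -0.4] rot [-0.1, 0.1, 72.9]
(49, -390, 100, 12) trans [-481.4, -757.4, 133.0] rot [-0.1, 0.1, 72.9]
(49, -390, 19, 12) trans [-481.4, -757.3, 214.0] rot [-0.1, 0.1, 72.9]
```

```bash
sed -i 's/^O=.*/O=np.array([.492,.191]);FY=-15.6/' h.py; python3 -c "
from h import *
rel([(-10,-100,225,11),(37,-385,60,11)])"
```

```text
t 0.10 tcp F [-366.  406.] z 0.2319
(-10, -100, 225, 11) trans [-394.2, -476.7, 7.6] rot [-0.1, 0.1, 74.5]
(37, -385, 60, 11) trans [-463.4, -756.9, 173.0] rot [-0.1, 0.1, 74.5]
```

Call:
carry_out --rows '[{"jaw": -0.8, "translation": [-26, -32, 0], "delta_rot": [0, 0, 5]}, {"jaw": -0.8, "translation": [-52, -63, 0], "delta_rot": [0, 0, 10]}, {"jaw": -0.8, "translation": [-78, -95, 0], "delta_rot": [0, 0, 15]}, {"jaw": -0.8, "translation": [-104, -126, 0], "delta_rot": [0, 0, 20]}, {"jaw": -0.8, "translation": [-130, -158, 0], "delta_rot": [0, 0, 25]}, {"jaw": -0.8, "translation": [-156, -190, 0], "delta_rot": [0, 0, 30]}, {"jaw": -0.8, "translation": [-182, -221, 0], "delta_rot": [0, 0, 35]}, {"jaw": -0.8, "translation": [-208, -253, 0], "delta_rot": [0, 0, 40]}, {"jaw": -0.8, "translation": [-234, -284, 0], "delta_rot": [0, 0, 45]}, {"jaw": -0.8, "translation": [-260, -316, 0], "delta_rot": [0, 0, 50]}]'

```text
time: 0.93
tool_pos: [0.3849, 0.2929, 0.2326]
tcp_rot: [-0.0, 0.576, 0.817, 0.0]
contact_force: [0.2, -0.2, 0.8]
grip_width: 0.33
finger_force: 0.0
```

```bash
python3 -c "
from h import *
rel([(-10,-100,180,11),(37,-387,60,11),(37,-387,19,11)]);s=bot.get_state();print(s['grip_width'],s['q'])"
```

```text
t 0.93 tcp F [-131.   69.] z 0.2326
(-10, -100, 180, 11) trans [-207.9, 0.6, 52.6] rot [0.0, -0.0, 24.3]
(37, -387, 60, 11) trans [-469.4, -126.7, 172.6] rot [0.0, -0.0, 24.3]
(37, -387, 19, 11) trans [-469.4, -126.7, 213.6] rot [0.0, -0.0, 24.3]
0.3297639996796346 [-0.96458996  0.31820651  0.25603718  2.15091086 -0.12551521  0.68596714
 -0.28030399]
```

Call:
carry_out --rows '[{"jaw": -0.8, "translation": [-40, 0, 5], "delta_rot": [0, 0, 4]}, {"jaw": -0.8, "translation": [-80, 0, 10], "delta_rot": [0, 0, 8]}, {"jaw": -0.8, "translation": [-120, 0, 15], "delta_rot": [0, 0, 12]}, {"jaw": -0.8, "translation": [-160, 0, 20], "delta_rot": [0, 0, 16]}, {"jaw": -0.8, "translation": [-200, 0, 25], "delta_rot": [0, 0, 20]}, {"jaw": -0.8, "translation": [-236, -17, 33], "delta_rot": [0, 0, 24]}, {"jaw": -0.8, "translation": [-271, -34, 41], "delta_rot": [0, 0, 24]}, {"jaw": -0.8, "translation": [-306, -51, 50], "delta_rot": [0, 0, 24]}, {"jaw": -0.8, "translation": [-341, -68, 60], "delta_rot": [0, 0, 24]}, {"jaw": -0.8, "translation": [-376, -85, 70], "delta_rot": [0, 0, 24]}]'

```text
time: 1.77
tool_pos: [0.4323, -0.0893, 0.1622]
tcp_rot: [0.0, 0.732, 0.682, 0.0]
contact_force: [1.9, 0.4, 0.2]
grip_width: 0.104
finger_force: 0.0
```

```bash
python3 -c "
from h import *
rel([(37,-387,60,11),(37,-387,19,11)])"
```

```text
t 1.77 tcp F [  18. -286.] z 0.1622
(37, -387, 60, 11) trans [-102.7, -1.5, 102.2] rot [0.0, 0.0, 0.5]
(37, -387, 19, 11) trans [-102.7, -1.5, 143.2] rot [0.0, 0.0, 0.5]
```

Call:
carry_out --rows '[{"jaw": -0.8, "translation": [-36, 1, 10], "delta_rot": [0, 0, 0]}, {"jaw": -0.8, "translation": [-72, 3, 20], "delta_rot": [0, 0, 0]}, {"jaw": -0.8, "translation": [-102, 5, 40], "delta_rot": [0, 0, 0]}, {"jaw": -0.8, "translation": [-102, 5, 75], "delta_rot": [0, 0, 0]}, {"jaw": -0.8, "translation": [-102, 5, 105], "delta_rot": [0, 0, 0]}, {"jaw": -0.8, "translation": [-102, 5, 130], "delta_rot": [0, 0, 0]}, {"jaw": -0.8, "translation": [-102, 5, 143], "delta_rot": [0, 0, 0]}, {"jaw": -0.8, "translation": [-102, 5, 143], "delta_rot": [0, 0, 0]}]'

```text
time: 2.43
tool_pos: [0.4292, -0.1897, 0.017]
tcp_rot: [-0.002, 0.732, 0.681, -0.001]
contact_force: [-0.1, -0.1, 0.8]
grip_width: 0.101
finger_force: 0.0
```

```bash
python3 -c "
from h import *
c=snap('side','side1');rel([(33,-330,19,12),(-45,47,19,12)]);blocks(snap('top','top1'));u,v=proj(c,[.435,-.136,.01]);u,v=int(u),int(v);cv2.imwrite('pics/sc1.png',cv2.resize(c['color'][v-70:v+70,u-90:u+90,::-1],None,fx=4,fy=4,interpolation=cv2.INTER_CUBIC))"
```

```text
t 2.48 tcp F [  42. -383.] z 0.0184
(33, -330, 19, 12) trans [54.3, 1.5, -0.5] rot [-0.2, -0.1, -0.5]
(-45, 47, 19, 12) trans [439.3, 0.0, -0.1] rot [-0.2, -0.1, -0.5]
blk px 220 297 world [0.314 0.355] F [-216.  110.] size mm [39 23] a 0
blk px 373 260 world [ 0.434 -0.134] F [  32. -329.] size mm [33 33] a 72
blk px 329 222 world [0.556 0.01 ] F [ 110. -158.] size mm [36 26] a 0
blk px 366 194 world [ 0.651 -0.113] F [ 235. -250.] size mm [43 28] a 37
```

View pics/sc1.png

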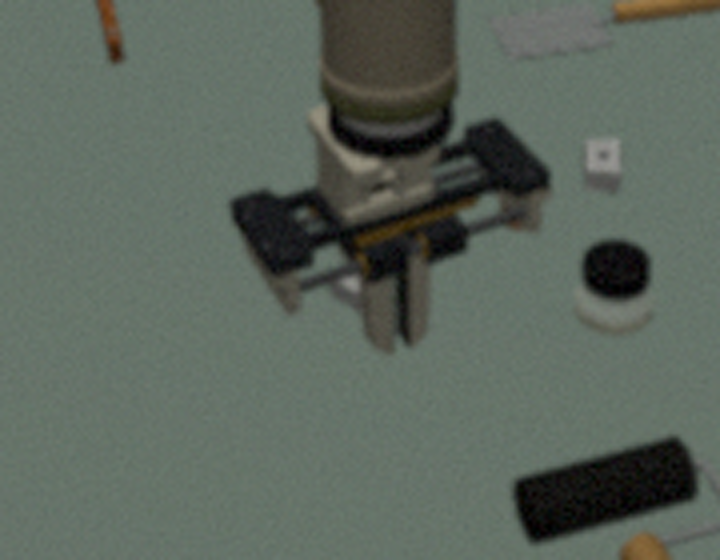

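The gripper is behind the square block, which is hidden behind the fingers, with the tips just above the glass. Now I push straight along tool x.

Call:
carry_out --rows '[{"jaw": -0.8, "translation": [10, 0, 0], "delta_rot": [0, 0, 0]}, {"jaw": -0.8, "translation": [20, 0, 0], "delta_rot": [0, 0, 0]}, {"jaw": -0.8, "translation": [30, 0, 0], "delta_rot": [0, 0, 0]}, {"jaw": -0.8, "translation": [40, 0, 0], "delta_rot": [0, 0, 0]}, {"jaw": -0.8, "translation": [52, 0, 0], "delta_rot": [0, 0, 0]}, {"jaw": -0.8, "translation": [66, 0, 0], "delta_rot": [0, 0, 0]}, {"jaw": -0.8, "translation": [81, 0, 0], "delta_rot": [0, 0, 0]}, {"jaw": -0.8, "translation": [96, 0, 0], "delta_rot": [0, 0, 0]}, {"jaw": -0.8, "translation": [111, 0, 0], "delta_rot": [0, 0, 0]}, {"jaw": -0.8, "translation": [125, 0, 0], "delta_rot": [0, 0, 0]}]'

```text
time: 3.37
tool_pos: [0.4398, -0.0629, 0.0204]
tcp_rot: [0.0, 0.731, 0.682, 0.001]
contact_force: [0.3, -0.6, 0.4]
grip_width: 0.101
finger_force: 0.1
```

Call:
carry_out --rows '[{"jaw": -0.8, "translation": [14, 0, 0], "delta_rot": [0, 0, 0]}, {"jaw": -0.8, "translation": [29, 0, 0], "delta_rot": [0, 0, 0]}, {"jaw": -0.8, "translation": [44, 0, 0], "delta_rot": [0, 0, 0]}, {"jaw": -0.8, "translation": [59, 0, 0], "delta_rot": [0, 0, 0]}, {"jaw": -0.8, "translation": [74, 0, 0], "delta_rot": [0, 0, 0]}, {"jaw": -0.8, "translation": [89, 0, 0], "delta_rot": [0, 0, 0]}, {"jaw": -0.8, "translation": [104, 0, 0], "delta_rot": [0, 0, 0]}, {"jaw": -0.8, "translation": [119, 0, 0], "delta_rot": [0, 0, 0]}, {"jaw": -0.8, "translation": [134, 0, 0], "delta_rot": [0, 0, 0]}, {"jaw": -0.8, "translation": [148, 0, 0], "delta_rot": [0, 0, 0]}]'

```text
time: 4.2
tool_pos: [0.4498, 0.0849, 0.0204]
tcp_rot: [0.0, 0.731, 0.682, 0.001]
contact_force: [0.4, -0.4, -0.0]
grip_width: 0.103
finger_force: 0.1
```

```bash
python3 -c "
from h import *
c=snap('side','side2');rel([(-45,47,19,12)]);print(bot.get_state()['contact_force']);blocks(snap('top','top2'));u,v=proj(c,[.45,.1,.01]);u,v=int(u),int(v);cv2.imwrite('pics/sc2.png',cv2.resize(c['color'][v-60:v+60,u-90:u+90,::-1],None,fx=4,fy=4,interpolation=cv2.INTER_CUBIC))"
```

```text
t 4.25 tcp F [ -13. -111.] z 0.0202
(-45, 47, 19, 12) trans [160.8, 0.7, 1.7] rot [0.0, -0.2, -0.2]
[-0.04423238  4.22060177 -0.16675669]
blk px 329 222 world [0.556 0.01 ] F [ 110. -157.] size mm [36 26] a 0
blk px 366 194 world [ 0.651 -0.113] F [ 235. -250.] size mm [43 28] a 37
```

View pics/sc2.png

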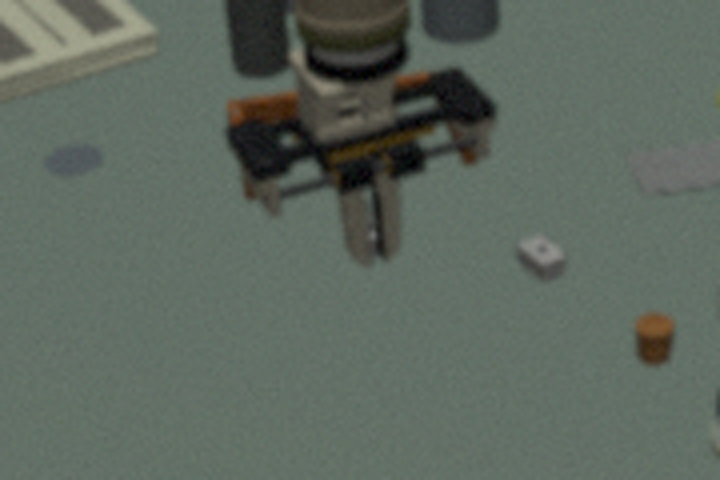

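The block shows white through the finger gap, so it is travelling with the fingers. I'll finish this push.

Call:
carry_out --rows '[{"jaw": -0.8, "translation": [14, 0, 1], "delta_rot": [0, 0, 0]}, {"jaw": -0.8, "translation": [30, 0, 1], "delta_rot": [0, 0, 0]}, {"jaw": -0.8, "translation": [47, 0, 1], "delta_rot": [0, 0, 0]}, {"jaw": -0.8, "translation": [64, 0, 1], "delta_rot": [0, 0, 0]}, {"jaw": -0.8, "translation": [81, 0, 1], "delta_rot": [0, 0, 0]}, {"jaw": -0.8, "translation": [98, 0, 1], "delta_rot": [0, 0, 0]}, {"jaw": -0.8, "translation": [115, 0, 1], "delta_rot": [0, 0, 0]}, {"jaw": -0.8, "translation": [132, 0, 1], "delta_rot": [0, 0, 0]}, {"jaw": -0.8, "translation": [148, 0, 1], "delta_rot": [0, 0, 0]}, {"jaw": -0.8, "translation": [160, 0, 1], "delta_rot": [0, 0, 0]}]'

```text
time: 5.13
tool_pos: [0.4611, 0.2436, 0.0191]
tcp_rot: [-0.0, 0.731, 0.682, 0.0]
contact_force: [-0.1, -1.5, 0.5]
grip_width: 0.1
finger_force: 0.1
```

Call:
carry_out --rows '[{"jaw": -0.8, "translation": [0, 0, 0], "delta_rot": [0, 0, 0]}, {"jaw": -0.8, "translation": [-15, 0, 0], "delta_rot": [0, 0, 0]}, {"jaw": -0.8, "translation": [-40, 0, -5], "delta_rot": [0, 0, 0]}, {"jaw": -0.8, "translation": [-60, 0, -35], "delta_rot": [0, 0, 0]}, {"jaw": -0.8, "translation": [-70, 0, -70], "delta_rot": [0, 0, 0]}, {"jaw": -0.8, "translation": [-95, 0, -100], "delta_rot": [0, 0, 0]}, {"jaw": -0.8, "translation": [-130, 0, -110], "delta_rot": [0, 0, 0]}, {"jaw": -0.8, "translation": [-165, 15, -110], "delta_rot": [0, 0, 0]}, {"jaw": -0.8, "translation": [-195, 40, -110], "delta_rot": [0, 0, 0]}, {"jaw": -0.8, "translation": [-225, 65, -110], "delta_rot": [0, 0, 0]}]'

```text
time: 5.97
tool_pos: [0.5096, 0.0109, 0.1295]
tcp_rot: [-0.0, 0.732, 0.681, 0.001]
contact_force: [1.3, 0.3, 0.1]
grip_width: 0.098
finger_force: 0.0
```

```bash
python3 -c "
from h import *
blocks(snap('top','top3'))
# short: from (109,-159) to (0,72)
h=np.degrees(np.arctan2(109,231));print(h);d=np.array([-np.sin(np.radians(h)),np.cos(np.radians(h))]);b=np.array([109,-159])
s=b-55*d;e=np.array([0,72])-24*d
rel([(*s,80,h),(*s,19,h),(*e,19,h)])"
```

```text
blk px 248 248 world [0.468 0.272] F [-45.  71.] size mm [33 33] a 0
blk px 366 194 world [ 0.651 -0.114] F [ 235. -251.] size mm [44 26] a 34
25.260819164105158
t 6.02 tcp F [  73. -174.] z 0.1305
(np.float64(132.47067363261715), np.float64(-208.7406019186657), 80, np.float64(25.260819164105158)) trans [-45.1, 51.5, 51.0] rot [0.4, 0.2, -14.2]
(np.float64(132.47067363261715), np.float64(-208.7406019186657), 19, np.float64(25.260819164105158)) trans [-44.9, 51.0, 112.0] rot [0.4, 0.2, -14.2]
(np.float64(10.241748494232938), np.float64(50.29501007185496), 19, np.float64(25.260819164105158)) trans [232.8, -19.0, 110.6] rot [0.4, 0.2, -14.2]
```

Call:
carry_out --rows '[{"jaw": -0.8, "translation": [-20, 20, 0], "delta_rot": [0, 0, -5]}, {"jaw": -0.8, "translation": [-40, 42, 0], "delta_rot": [0, 0, -10]}, {"jaw": -0.8, "translation": [-45, 51, 20], "delta_rot": [0, 0, -14]}, {"jaw": -0.8, "translation": [-45, 51, 50], "delta_rot": [0, 0, -14]}, {"jaw": -0.8, "translation": [-45, 51, 80], "delta_rot": [0, 0, -14]}, {"jaw": -0.8, "translation": [-45, 51, 104], "delta_rot": [0, 0, -14]}, {"jaw": -0.8, "translation": [-45, 51, 111], "delta_rot": [0, 0, -14]}, {"jaw": -0.8, "translation": [-45, 51, 111], "delta_rot": [0, 0, -14]}]'

```text
time: 6.68
tool_pos: [0.5563, -0.0363, 0.0165]
tcp_rot: [-0.001, 0.644, 0.765, -0.001]
contact_force: [1.3, -0.4, 0.5]
grip_width: 0.101
finger_force: 0.0
```

```bash
python3 -c "
from h import *
rel([(10,50,19,25.3)])
blocks(bot.camera('top'))"
```

```text
t 6.68 tcp F [ 123. -202.] z 0.0165
(10, 50, 19, 25.3) trans [275.8, 5.9, -2.4] rot [-0.2, -0.0, 0.1]
blk px 220 297 world [0.312 0.354] F [-218.  109.] size mm [20 39] a 90
blk px 246 248 world [0.468 0.276] F [-46.  76.] size mm [29 23] a 90
blk px 368 193 world [ 0.655 -0.12 ] F [ 240. -255.] size mm [41 16] a 39
```

Call:
carry_out --rows '[{"jaw": -0.8, "translation": [0, 4, -2], "delta_rot": [0, 0, 0]}, {"jaw": -0.8, "translation": [2, 6, -2], "delta_rot": [0, 0, 0]}, {"jaw": -0.8, "translation": [9, 6, -2], "delta_rot": [0, 0, 0]}, {"jaw": -0.8, "translation": [18, 6, -2], "delta_rot": [0, 0, 0]}, {"jaw": -0.8, "translation": [28, 6, -2], "delta_rot": [0, 0, 0]}, {"jaw": -0.8, "translation": [40, 6, -2], "delta_rot": [0, 0, 0]}, {"jaw": -0.8, "translation": [54, 6, -2], "delta_rot": [0, 0, 0]}, {"jaw": -0.8, "translation": [69, 6, -2], "delta_rot": [0, 0, 0]}, {"jaw": -0.8, "translation": [84, 6, -2], "delta_rot": [0, 0, 0]}, {"jaw": -0.8, "translation": [99, 6, -2], "delta_rot": [0, 0, 0]}]'

```text
time: 7.57
tool_pos: [0.5461, 0.065, 0.0197]
tcp_rot: [-0.0, 0.643, 0.766, 0.0]
contact_force: [-0.1, -0.1, 0.1]
grip_width: 0.096
finger_force: 0.2
```

Call:
carry_out --rows '[{"jaw": -0.8, "translation": [15, 0, 0], "delta_rot": [0, 0, 0]}, {"jaw": -0.8, "translation": [30, 0, 0], "delta_rot": [0, 0, 0]}, {"jaw": -0.8, "translation": [46, 0, 0], "delta_rot": [0, 0, 0]}, {"jaw": -0.8, "translation": [63, 0, 0], "delta_rot": [0, 0, 0]}, {"jaw": -0.8, "translation": [80, 0, 0], "delta_rot": [0, 0, 0]}, {"jaw": -0.8, "translation": [97, 0, 0], "delta_rot": [0, 0, 0]}, {"jaw": -0.8, "translation": [113, 0, 0], "delta_rot": [0, 0, 0]}, {"jaw": -0.8, "translation": [128, 0, 0], "delta_rot": [0, 0, 0]}, {"jaw": -0.8, "translation": [140, 0, 0], "delta_rot": [0, 0, 0]}, {"jaw": -0.8, "translation": [150, 0, 0], "delta_rot": [0, 0, 0]}]'

```text
time: 8.4
tool_pos: [0.52, 0.2129, 0.0196]
tcp_rot: [-0.0, 0.643, 0.766, -0.0]
contact_force: [0.4, -0.8, 0.6]
grip_width: 0.101
finger_force: 0.1
```

```bash
python3 -c "
from h import *
c=snap('side','side4');rel([(10,50,19,25.3)])
blocks(snap('top','top4'));u,v=proj(c,[.5,.2,.01]);u,v=int(u),int(v);cv2.imwrite('pics/sc4.png',cv2.resize(c['color'][v-60:v+60,u-90:u+90,::-1],None,fx=4,fy=4,interpolation=cv2.INTER_CUBIC))"
```

```text
t 8.45 tcp F [20. 30.] z 0.0194
(10, 50, 19, 25.3) trans [22.2, -0.7, 0.4] rot [-0.0, -0.1, 0.4]
blk px 366 194 world [ 0.651 -0.113] F [ 235. -250.] size mm [45 28] a 37
blk px 313 171 world [0.725 0.064] F [259. -59.] size mm [57 69] a 28
```

View pics/sc4.png

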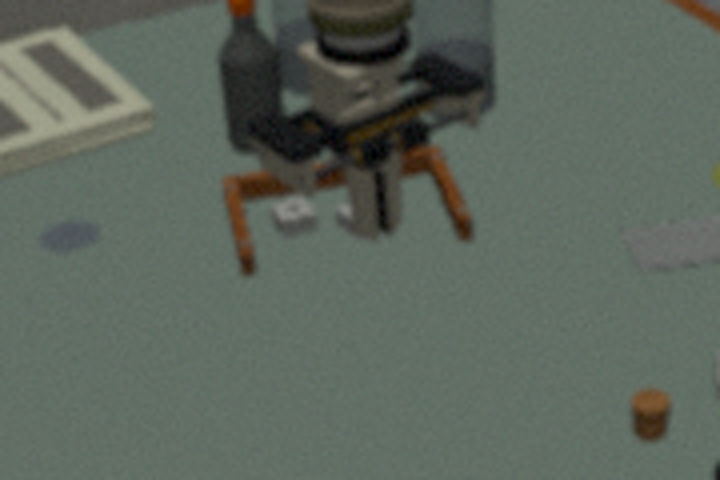

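The short block is ahead of the fingers inside the frame, slightly left of centre. I'll push a little further, then withdraw.

Call:
carry_out --rows '[{"jaw": -0.8, "translation": [7, 0, 0], "delta_rot": [0, 0, 0]}, {"jaw": -0.8, "translation": [15, 0, 0], "delta_rot": [0, 0, 0]}, {"jaw": -0.8, "translation": [20, 0, 0], "delta_rot": [0, 0, 0]}, {"jaw": -0.8, "translation": [20, 0, 0], "delta_rot": [0, 0, 0]}, {"jaw": -0.8, "translation": [5, 0, 0], "delta_rot": [0, 0, 0]}, {"jaw": -0.8, "translation": [-15, 0, -5], "delta_rot": [0, 0, 0]}, {"jaw": -0.8, "translation": [-40, 0, -30], "delta_rot": [0, 0, 0]}, {"jaw": -0.8, "translation": [-60, 0, -65], "delta_rot": [0, 0, 0]}, {"jaw": -0.8, "translation": [-90, 0, -90], "delta_rot": [0, 0, 0]}, {"jaw": -0.8, "translation": [-130, 0, -90], "delta_rot": [0, 0, 0]}]'

```text
time: 9.33
tool_pos: [0.5449, 0.0832, 0.1133]
tcp_rot: [0.001, 0.642, 0.766, 0.002]
contact_force: [0.6, 0.0, 0.3]
grip_width: 0.099
finger_force: 0.0
```

Call:
carry_out --rows '[{"jaw": -0.8, "translation": [-39, 8, 0], "delta_rot": [0, 0, -5]}, {"jaw": -0.8, "translation": [-76, 20, 0], "delta_rot": [0, 0, -10]}, {"jaw": -0.8, "translation": [-110, 32, 0], "delta_rot": [0, 0, -15]}, {"jaw": -0.8, "translation": [-125, 40, 0], "delta_rot": [0, 0, -20]}, {"jaw": -0.8, "translation": [-125, 40, 0], "delta_rot": [0, 0, -20]}, {"jaw": -0.8, "translation": [-125, 40, 0], "delta_rot": [0, 0, -20]}]'

```text
time: 9.83
tool_pos: [0.6041, -0.035, 0.1096]
tcp_rot: [-0.0, 0.502, 0.865, 0.0]
contact_force: [-0.7, 0.3, -0.5]
grip_width: 0.098
finger_force: 0.0
```

```bash
python3 -c "
from h import *
blocks(snap('top','top5'))
b=np.array([235,-250]);t=np.array([55,-65]);v=t-b;h=np.degrees(np.arctan2(-v[0],v[1]));d=v/np.linalg.norm(v);print(h)
s=b-55*d;e=t-26*d;print(s,e)
rel([(*s,80,h),(*s,19,h),(*e,19,h)])"
```

```text
blk px 220 296 world [0.315 0.354] F [-214.  109.] size mm [23 39] a 90
blk px 248 248 world [0.467 0.272] F [-45.  71.] size mm [33 35] a 8
blk px 253 235 world [0.509 0.257] F [-1. 69.] size mm [25 38] a 82
44.21517539700812
[ 273.35452279 -289.4199262 ] [ 73.13122895 -83.6348742 ]
t 9.88 tcp F [ 168. -186.] z 0.1094
(np.float64(273.35452278918996), np.float64(-289.41992620000076), 80, np.float64(44.21517539700812)) trans [-147.6, 0.8, 29.2] rot [-0.0, -0.1, 1.1]
(np.float64(273.35452278918996), np.float64(-289.41992620000076), 19, np.float64(44.21517539700812)) trans [-147.7, 0.8, 90.2] rot [-0.0, -0.1, 1.1]
(np.float64(73.13122895488979), np.float64(-83.63487420363674), 19, np.float64(44.21517539700812)) trans [139.4, 6.5, 90.5] rot [-0.0, -0.1, 1.1]
```

Call:
carry_out --rows '[{"jaw": -0.8, "translation": [-40, 0, 0], "delta_rot": [0, 0, 1]}, {"jaw": -0.8, "translation": [-80, 0, 0], "delta_rot": [0, 0, 1]}, {"jaw": -0.8, "translation": [-118, 1, 0], "delta_rot": [0, 0, 1]}, {"jaw": -0.8, "translation": [-148, 1, 0], "delta_rot": [0, 0, 1]}, {"jaw": -0.8, "translation": [-148, 1, 30], "delta_rot": [0, 0, 1]}, {"jaw": -0.8, "translation": [-148, 1, 60], "delta_rot": [0, 0, 1]}, {"jaw": -0.8, "translation": [-148, 1, 82], "delta_rot": [0, 0, 1]}, {"jaw": -0.8, "translation": [-148, 1, 90], "delta_rot": [0, 0, 1]}, {"jaw": -0.8, "translation": [-148, 1, 90], "delta_rot": [0, 0, 1]}]'

```text
time: 10.63
tool_pos: [0.6773, -0.1592, 0.0174]
tcp_rot: [-0.002, 0.508, 0.861, -0.001]
contact_force: [-0.2, 0.4, 0.4]
grip_width: 0.102
finger_force: 0.0
```

```bash
python3 -c "
from h import *
blocks(snap('top','top6'));rel([(235,-250,19,44.2),(73,-84,19,44.2)])"
```

```text
blk px 220 296 world [0.315 0.354] F [-215.  109.] size mm [39 23] a 0
blk px 248 248 world [0.467 0.271] F [-45.  71.] size mm [29 33] a 90
blk px 253 235 world [0.509 0.257] F [-1. 68.] size mm [25 38] a 82
t 10.68 tcp F [ 274. -288.] z 0.0191
(235, -250, 19, 44.2) trans [54.2, -1.1, 0.2] rot [-0.1, -0.1, 0.3]
(73, -84, 19, 44.2) trans [286.1, -0.1, 0.5] rot [-0.1, -0.1, 0.3]
```

Call:
carry_out --rows '[{"jaw": -0.8, "translation": [12, 0, 0], "delta_rot": [0, 0, 0]}, {"jaw": -0.8, "translation": [22, -1, 0], "delta_rot": [0, 0, 0]}, {"jaw": -0.8, "translation": [31, -1, 0], "delta_rot": [0, 0, 0]}, {"jaw": -0.8, "translation": [40, -1, 0], "delta_rot": [0, 0, 0]}, {"jaw": -0.8, "translation": [51, -1, 0], "delta_rot": [0, 0, 0]}, {"jaw": -0.8, "translation": [64, -1, 0], "delta_rot": [0, 0, 0]}, {"jaw": -0.8, "translation": [78, -1, 0], "delta_rot": [0, 0, 0]}, {"jaw": -0.8, "translation": [93, -1, 0], "delta_rot": [0, 0, 0]}, {"jaw": -0.8, "translation": [108, -1, 0], "delta_rot": [0, 0, 0]}, {"jaw": -0.8, "translation": [123, -1, 0], "delta_rot": [0, 0, 0]}]'

```text
time: 11.52
tool_pos: [0.6176, -0.0525, 0.0196]
tcp_rot: [-0.0, 0.508, 0.861, 0.0]
contact_force: [-0.4, -1.1, 0.6]
grip_width: 0.101
finger_force: 0.3
```

Call:
carry_out --rows '[{"jaw": -0.8, "translation": [16, 0, 0], "delta_rot": [0, 0, 0]}, {"jaw": -0.8, "translation": [33, 0, 0], "delta_rot": [0, 0, 0]}, {"jaw": -0.8, "translation": [51, 0, 0], "delta_rot": [0, 0, 0]}, {"jaw": -0.8, "translation": [69, 0, 0], "delta_rot": [0, 0, 0]}, {"jaw": -0.8, "translation": [87, 0, 0], "delta_rot": [0, 0, 0]}, {"jaw": -0.8, "translation": [105, 0, 0], "delta_rot": [0, 0, 0]}, {"jaw": -0.8, "translation": [123, 0, 0], "delta_rot": [0, 0, 0]}, {"jaw": -0.8, "translation": [140, 0, 0], "delta_rot": [0, 0, 0]}, {"jaw": -0.8, "translation": [154, 0, 0], "delta_rot": [0, 0, 0]}, {"jaw": -0.8, "translation": [163, 0, 0], "delta_rot": [0, 0, 0]}]'

```text
time: 12.35
tool_pos: [0.5384, 0.0907, 0.0196]
tcp_rot: [-0.0, 0.508, 0.862, -0.0]
contact_force: [-0.3, -0.4, -1.0]
grip_width: 0.101
finger_force: 0.1
```

Call:
carry_out --rows '[{"jaw": -0.8, "translation": [0, 0, 0], "delta_rot": [0, 0, 0]}, {"jaw": -0.8, "translation": [-15, 0, 0], "delta_rot": [0, 0, 0]}, {"jaw": -0.8, "translation": [-35, 0, -10], "delta_rot": [0, 0, 5]}, {"jaw": -0.8, "translation": [-50, 0, -40], "delta_rot": [0, 0, 11]}, {"jaw": -0.8, "translation": [-70, -15, -60], "delta_rot": [0, 0, 17]}, {"jaw": -0.8, "translation": [-85, -45, -60], "delta_rot": [0, 0, 23]}, {"jaw": -0.8, "translation": [-90, -75, -60], "delta_rot": [0, 0, 29]}, {"jaw": -0.8, "translation": [-90, -75, -60], "delta_rot": [0, 0, 35]}, {"jaw": -0.8, "translation": [-90, -75, -60], "delta_rot": [0, 0, 41]}, {"jaw": -0.8, "translation": [-90, -75, -60], "delta_rot": [0, 0, 44]}]'

```text
time: 13.18
tool_pos: [0.518, -0.0292, 0.0801]
tcp_rot: [0.001, 0.797, 0.604, 0.0]
contact_force: [0.7, 0.1, -0.9]
grip_width: 0.099
finger_force: 0.0
```

```bash
python3 -c "
from h import *
c=snap('top','top7');blocks(c);rel([(55,-130,19,0),(55,50,19,0)])
cv2.imwrite('pics/c7.png',cv2.resize(c['color'][160:290,215:420,::-1],None,fx=3.8,fy=3.8,interpolation=cv2.INTER_CUBIC))"
```

```text
blk px 248 248 world [0.468 0.271] F [-45.  71.] size mm [35 33] a 7
blk px 253 235 world [0.509 0.257] F [-1. 68.] size mm [25 38] a 82
blk px 297 229 world [0.532 0.114] F [ 59. -64.] size mm [43 30] a 63
t 13.23 tcp F [  84. -205.] z 0.0799
(55, -130, 19, 0) trans [74.7, -29.4, 60.8] rot [0.1, 0.0, -0.0]
(55, 50, 19, 0) trans [254.7, -29.6, 60.7] rot [0.1, 0.0, -0.0]
```

View pics/c7.png

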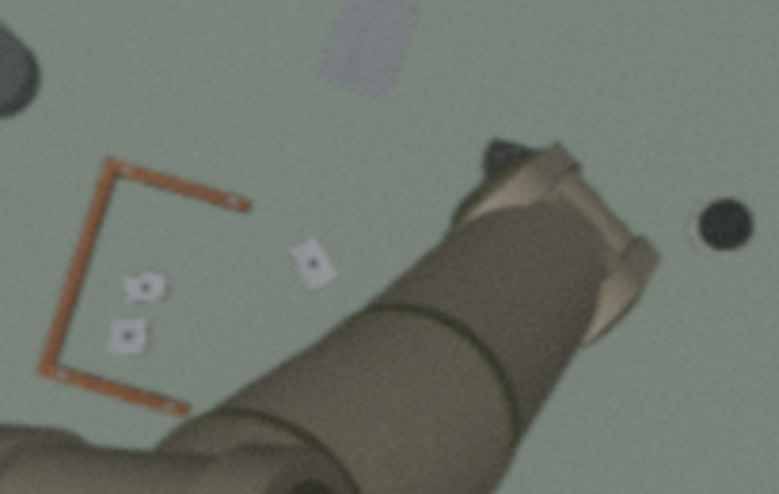

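Two blocks are in. The long one sits before the mouth at crop (313,263), turned by about 45 degrees. Next is its final push.

Call:
carry_out --rows '[{"jaw": -0.8, "translation": [0, -21, 0], "delta_rot": [0, 0, -4]}, {"jaw": -0.8, "translation": [30, -21, 0], "delta_rot": [0, 0, -4]}, {"jaw": -0.8, "translation": [60, -21, 10], "delta_rot": [0, 0, -4]}, {"jaw": -0.8, "translation": [80, -21, 30], "delta_rot": [0, 0, -4]}, {"jaw": -0.8, "translation": [80, -21, 50], "delta_rot": [0, 0, -4]}, {"jaw": -0.8, "translation": [80, -21, 60], "delta_rot": [0, 0, -4]}, {"jaw": -0.8, "translation": [80, -21, 60], "delta_rot": [0, 0, -4]}, {"jaw": -0.8, "translation": [80, -21, 60], "delta_rot": [0, 0, -4]}]'

```text
time: 13.9
tool_pos: [0.5185, 0.0547, 0.0196]
tcp_rot: [0.0, 0.772, 0.635, -0.0]
contact_force: [0.2, -0.4, 0.7]
grip_width: 0.099
finger_force: 0.0
```

Call:
carry_out --rows '[{"jaw": -0.8, "translation": [8, 0, 0], "delta_rot": [0, 0, 0]}, {"jaw": -0.8, "translation": [16, 0, 0], "delta_rot": [0, 0, 0]}, {"jaw": -0.8, "translation": [24, 0, 0], "delta_rot": [0, 0, 0]}, {"jaw": -0.8, "translation": [32, 0, 0], "delta_rot": [0, 0, 0]}, {"jaw": -0.8, "translation": [40, 0, 0], "delta_rot": [0, 0, 0]}, {"jaw": -0.8, "translation": [48, 0, 0], "delta_rot": [0, 0, 0]}, {"jaw": -0.8, "translation": [56, 0, 0], "delta_rot": [0, 0, 0]}, {"jaw": -0.8, "translation": [64, 0, 0], "delta_rot": [0, 0, 0]}, {"jaw": -0.8, "translation": [72, 0, 0], "delta_rot": [0, 0, 0]}, {"jaw": -0.8, "translation": [80, 0, 0], "delta_rot": [0, 0, 0]}]'

```text
time: 14.73
tool_pos: [0.5337, 0.1355, 0.0196]
tcp_rot: [0.0, 0.772, 0.635, -0.0]
contact_force: [-0.2, -0.4, 0.3]
grip_width: 0.1
finger_force: 0.2
```

```bash
python3 -c "
from h import *
c=snap('side','side8');rel([(52,44,19,4)])
blocks(snap('top','top8'));u,v=proj(c,[.52,.15,.01]);u,v=int(u),int(v);cv2.imwrite('pics/sc8.png',cv2.resize(c['color'][v-60:v+60,u-90:u+90,::-1],None,fx=4,fy=4,interpolation=cv2.INTER_CUBIC))"
```

```text
t 14.78 tcp F [ 55. -40.] z 0.0194
(52, 44, 19, 4) trans [84.2, 4.0, 0.5] rot [-0.0, -0.1, 0.6]
blk px 315 172 world [0.721 0.058] F [256. -67.] size mm [38 70] a 16
blk px 305 172 world [0.723 0.091] F [249. -34.] size mm [26 63] a 24
```

View pics/sc8.png

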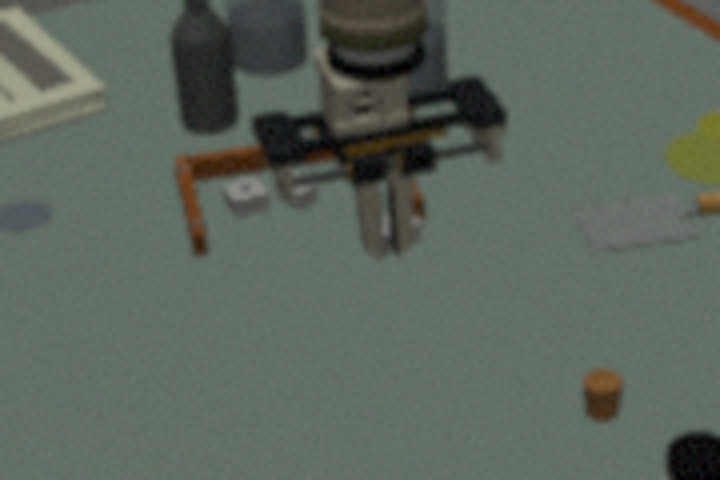

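The block protrudes a little right of the fingers, close to the right strip's end. I'll back off and look before entering.

Call:
carry_out --rows '[{"jaw": -0.8, "translation": [-15, 0, 0], "delta_rot": [0, 0, 0]}, {"jaw": -0.8, "translation": [-35, 0, 0], "delta_rot": [0, 0, 0]}, {"jaw": -0.8, "translation": [-70, 0, -30], "delta_rot": [0, 0, 0]}, {"jaw": -0.8, "translation": [-105, 0, -45], "delta_rot": [0, 0, 0]}, {"jaw": -0.8, "translation": [-140, 0, -45], "delta_rot": [0, 0, 0]}, {"jaw": -0.8, "translation": [-170, 0, -45], "delta_rot": [0, 0, 0]}, {"jaw": -0.8, "translation": [-170, 0, -45], "delta_rot": [0, 0, 0]}]'

```text
time: 15.42
tool_pos: [0.4997, -0.039, 0.0658]
tcp_rot: [0.002, 0.775, 0.632, -0.0]
contact_force: [0.0, 0.5, -0.8]
grip_width: 0.102
finger_force: 0.0
```

```bash
python3 -c "
from h import *
c=snap('top','top9');b=blocks(c);rel([(60,-70,19,12)])
cv2.imwrite('pics/c9.png',cv2.resize(c['color'][190:280,215:330,::-1],None,fx=5,fy=5,interpolation=cv2.INTER_CUBIC))"
```

```text
blk px 248 248 world [0.468 0.271] F [-45.  71.] size mm [29 33] a 90
blk px 253 235 world [0.509 0.257] F [-1. 68.] size mm [25 38] a 82
blk px 284 222 world [0.552 0.157] F [ 67. -17.] size mm [39 29] a 90
t 15.47 tcp F [  69. -216.] z 0.0653
(60, -70, 19, 12) trans [146.5, 1.6, 46.2] rot [0.1, 0.1, -7.9]
```

View pics/c9.png

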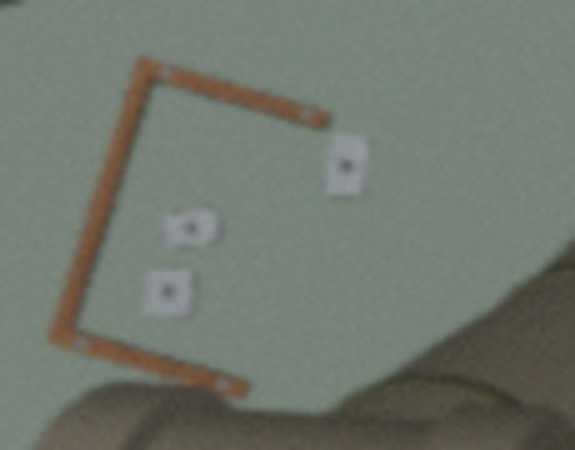

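The block's right end overlaps the strip end: block at crop (346,165), strip end at (325,118). I'll nudge it sideways with the back of a finger, then push it in.

```bash
python3 -c "
from h import *
a=toF((.6135,.152));b=toF((.572,.152));rel([(*a,60,15.6),(*a,19,15.6),(*b,19,15.6)])"
```

```text
t 15.47 tcp F [  69. -216.] z 0.0653
(np.float64(127.51212486991089), np.float64(-4.889581900353885), 60, 15.6) trans [206.6, 73.7, 5.2] rot [0.1, 0.1, -11.5]
(np.float64(127.51212486991089), np.float64(-4.889581900353885), 19, 15.6) trans [206.6, 73.6, 46.2] rot [0.1, 0.1, -11.5]
(np.float64(87.54087834780799), np.float64(-16.049754455887435), 19, 15.6) trans [198.4, 33.0, 46.2] rot [0.1, 0.1, -11.5]
```

Call:
carry_out --rows '[{"jaw": -0.8, "translation": [30, 24, 0], "delta_rot": [0, 0, -5]}, {"jaw": -0.8, "translation": [60, 50, 0], "delta_rot": [0, 0, -11]}, {"jaw": -0.8, "translation": [95, 74, 0], "delta_rot": [0, 0, -11.5]}, {"jaw": -0.8, "translation": [135, 74, 0], "delta_rot": [0, 0, -11.5]}, {"jaw": -0.8, "translation": [170, 74, 0], "delta_rot": [0, 0, -11.5]}, {"jaw": -0.8, "translation": [200, 74, 0], "delta_rot": [0, 0, -11.5]}, {"jaw": -0.8, "translation": [207, 74, 5], "delta_rot": [0, 0, -11.5]}, {"jaw": -0.8, "translation": [207, 74, 25], "delta_rot": [0, 0, -11.5]}, {"jaw": -0.8, "translation": [207, 74, 42], "delta_rot": [0, 0, -11.5]}, {"jaw": -0.8, "translation": [207, 74, 46], "delta_rot": [0, 0, -11.5]}]'

```text
time: 16.3
tool_pos: [0.6116, 0.1578, 0.0161]
tcp_rot: [-0.001, 0.704, 0.71, -0.001]
contact_force: [-0.5, -0.0, -0.7]
grip_width: 0.102
finger_force: 0.0
```

```bash
python3 -c "
from h import *
c=bot.camera('top');s=bot.get_state();print(s['tool_pos'],s['contact_force'])
b=toF((.571,.152));rel([(*b,19,15.6)])"
```

```text
[0.61178339 0.15716985 0.01653543] [ 0.478834    0.29864414 -0.04757145]
t 16.35 tcp F [124.  -0.] z 0.0165
(np.float64(86.57771578101033), np.float64(-16.3186742765027), 19, 15.6) trans [-4.9, -40.8, -2.3] rot [-0.2, 0.0, 0.4]
```

Call:
carry_out --rows '[{"jaw": -0.8, "translation": [-4, 0, -2], "delta_rot": [0, 0, 0]}, {"jaw": -0.8, "translation": [-5, 0, -2], "delta_rot": [0, 0, 0]}, {"jaw": -0.8, "translation": [-5, -6, -2], "delta_rot": [0, 0, 0]}, {"jaw": -0.8, "translation": [-5, -12, -2], "delta_rot": [0, 0, 0]}, {"jaw": -0.8, "translation": [-5, -18, -2], "delta_rot": [0, 0, 0]}, {"jaw": -0.8, "translation": [-5, -24, -2], "delta_rot": [0, 0, 0]}, {"jaw": -0.8, "translation": [-5, -30, -2], "delta_rot": [0, 0, 0]}, {"jaw": -0.8, "translation": [-5, -36, -2], "delta_rot": [0, 0, 0]}, {"jaw": -0.8, "translation": [-5, -42, -2], "delta_rot": [0, 0, 0]}, {"jaw": -0.8, "translation": [-5, -42, -2], "delta_rot": [0, 0, 0]}]'

```text
time: 17.18
tool_pos: [0.5698, 0.1516, 0.0206]
tcp_rot: [-0.001, 0.705, 0.71, -0.0]
contact_force: [-1.2, 0.8, -0.3]
grip_width: 0.101
finger_force: 0.0
```

Call:
carry_out --rows '[{"jaw": -0.8, "translation": [0, 8, 0], "delta_rot": [0, 0, 0]}, {"jaw": -0.8, "translation": [0, 18, -15], "delta_rot": [0, 0, 0]}, {"jaw": -0.8, "translation": [-20, 18, -40], "delta_rot": [0, 0, 5]}, {"jaw": -0.8, "translation": [-55, 10, -45], "delta_rot": [0, 0, 11]}, {"jaw": -0.8, "translation": [-90, 0, -45], "delta_rot": [0, 0, 15]}, {"jaw": -0.8, "translation": [-125, -15, -45], "delta_rot": [0, 0, 15]}, {"jaw": -0.8, "translation": [-150, -30, -45], "delta_rot": [0, 0, 15]}, {"jaw": -0.8, "translation": [-170, -40, -45], "delta_rot": [0, 0, 15]}, {"jaw": -0.8, "translation": [-170, -40, -45], "delta_rot": [0, 0, 15]}]'

```text
time: 17.93
tool_pos: [0.5312, -0.024, 0.0663]
tcp_rot: [0.001, 0.793, 0.609, -0.001]
contact_force: [-0.6, -0.9, 0.2]
grip_width: 0.102
finger_force: 0.0
```

```bash
python3 -c "
from h import *
c=snap('top','top10');b=blocks(c);rel([(45,-70,19,0),(45,45,19,0)])
"
```

```text
blk px 248 248 world [0.467 0.271] F [-45.  71.] size mm [33 33] a 90
blk px 253 235 world [0.509 0.257] F [-1. 68.] size mm [25 38] a 82
blk px 284 230 world [0.528 0.155] F [ 45. -25.] size mm [39 29] a 90
t 17.98 tcp F [  96. -194.] z 0.0661
(45, -70, 19, 0) trans [124.4, -49.6, 47.0] rot [0.0, 0.0, 0.7]
(45, 45, 19, 0) trans [239.4, -48.1, 46.9] rot [0.0, 0.0, 0.7]
```

Call:
carry_out --rows '[{"jaw": -0.8, "translation": [20, -25, 0], "delta_rot": [0, 0, -1]}, {"jaw": -0.8, "translation": [50, -45, 0], "delta_rot": [0, 0, -2]}, {"jaw": -0.8, "translation": [85, -45, 5], "delta_rot": [0, 0, -2]}, {"jaw": -0.8, "translation": [115, -45, 15], "delta_rot": [0, 0, -2]}, {"jaw": -0.8, "translation": [120, -45, 35], "delta_rot": [0, 0, -2]}, {"jaw": -0.8, "translation": [120, -45, 45], "delta_rot": [0, 0, -2]}, {"jaw": -0.8, "translation": [120, -45, 47], "delta_rot": [0, 0, -2]}, {"jaw": -0.8, "translation": [120, -45, 47], "delta_rot": [0, 0, -2]}]'

```text
time: 18.65
tool_pos: [0.5195, 0.1093, 0.018]
tcp_rot: [-0.0, 0.78, 0.626, -0.0]
contact_force: [-0.4, -0.1, 0.5]
grip_width: 0.098
finger_force: 0.0
```

```bash
python3 -c "
from h import *
c=bot.camera('top');rel([(45,42,19,3)])
"
```

```text
t 18.70 tcp F [ 49. -72.] z 0.0186
(45, 42, 19, 3) trans [113.7, 2.2, -0.4] rot [-0.0, -0.0, -0.0]
```

Call:
carry_out --rows '[{"jaw": -0.8, "translation": [8, 0, 0], "delta_rot": [0, 0, 0]}, {"jaw": -0.8, "translation": [16, 0, 0], "delta_rot": [0, 0, 0]}, {"jaw": -0.8, "translation": [24, 0, 0], "delta_rot": [0, 0, 0]}, {"jaw": -0.8, "translation": [32, 0, 0], "delta_rot": [0, 0, 0]}, {"jaw": -0.8, "translation": [40, 0, 0], "delta_rot": [0, 0, 0]}, {"jaw": -0.8, "translation": [48, 0, 0], "delta_rot": [0, 0, 0]}, {"jaw": -0.8, "translation": [56, 0, 0], "delta_rot": [0, 0, 0]}, {"jaw": -0.8, "translation": [64, 0, 0], "delta_rot": [0, 0, 0]}, {"jaw": -0.8, "translation": [72, 0, 0], "delta_rot": [0, 0, 0]}, {"jaw": -0.8, "translation": [80, 0, 0], "delta_rot": [0, 0, 0]}]'

```text
time: 19.53
tool_pos: [0.5368, 0.1876, 0.0186]
tcp_rot: [0.0, 0.78, 0.625, -0.0]
contact_force: [0.2, -0.0, 0.3]
grip_width: 0.102
finger_force: 0.2
```

Call:
carry_out --rows '[{"jaw": -0.8, "translation": [8, 0, 0], "delta_rot": [0, 0, 0]}, {"jaw": -0.8, "translation": [16, 0, 0], "delta_rot": [0, 0, 0]}, {"jaw": -0.8, "translation": [24, 0, 0], "delta_rot": [0, 0, 0]}, {"jaw": -0.8, "translation": [30, 0, 0], "delta_rot": [0, 0, 0]}, {"jaw": -0.8, "translation": [33, 0, 0], "delta_rot": [0, 0, 0]}, {"jaw": -0.8, "translation": [33, 0, 0], "delta_rot": [0, 0, 0]}, {"jaw": -0.8, "translation": [20, 0, 0], "delta_rot": [0, 0, 0]}, {"jaw": -0.8, "translation": [0, 0, -5], "delta_rot": [0, 0, 0]}, {"jaw": -0.8, "translation": [-20, 0, -40], "delta_rot": [0, 0, 0]}, {"jaw": -0.8, "translation": [-50, 0, -70], "delta_rot": [0, 0, 0]}]'

```text
time: 20.37
tool_pos: [0.5252, 0.1384, 0.0882]
tcp_rot: [-0.001, 0.78, 0.626, -0.001]
contact_force: [1.2, -0.3, 1.1]
grip_width: 0.099
finger_force: 0.0
```

Call:
carry_out --rows '[{"jaw": -0.8, "translation": [-35, 0, -15], "delta_rot": [0, 0, 0]}, {"jaw": -0.8, "translation": [-70, 0, -30], "delta_rot": [0, 0, 0]}, {"jaw": -0.8, "translation": [-105, 0, -45], "delta_rot": [0, 0, 0]}, {"jaw": -0.8, "translation": [-140, 0, -60], "delta_rot": [0, 0, 0]}, {"jaw": -0.8, "translation": [-160, 0, -70], "delta_rot": [0, 0, 0]}, {"jaw": -0.8, "translation": [-160, 0, -70], "delta_rot": [0, 0, 0]}, {"jaw": -0.8, "translation": [-160, 0, -70], "delta_rot": [0, 0, 0]}]'

```text
time: 20.95
tool_pos: [0.4909, -0.0188, 0.1587]
tcp_rot: [0.0, 0.781, 0.624, 0.001]
contact_force: [-0.1, 1.1, 0.0]
grip_width: 0.102
finger_force: 0.0
```

```bash
python3 -c "
from h import *
c=snap('top','top11');b=blocks(c);P=cloud(c)
for p in b:
  u,v=proj(c,[*p[:2],.018]).round().astype(int);print(P[v-1:v+2,u-1:u+2,2].mean().round(4))
rel([(45,45,19,0)])
cv2.imwrite('pics/c11.png',cv2.resize(c['color'][160:290,215:420,::-1],None,fx=3.8,fy=3.8,interpolation=cv2.INTER_CUBIC))"
```

```text
blk px 248 248 world [0.468 0.271] F [-45.  71.] size mm [29 33] a 90
blk px 253 235 world [0.509 0.257] F [-1. 69.] size mm [25 39] a 82
blk px 258 223 world [0.551 0.242] F [43. 65.] size mm [28 43] a 17
0.0188
0.0181
0.019
t 21.00 tcp F [  55. -201.] z 0.1581
(45, 45, 19, 0) trans [246.2, 2.6, 139.3] rot [0.0, -0.0, 2.9]
```

View pics/c11.png

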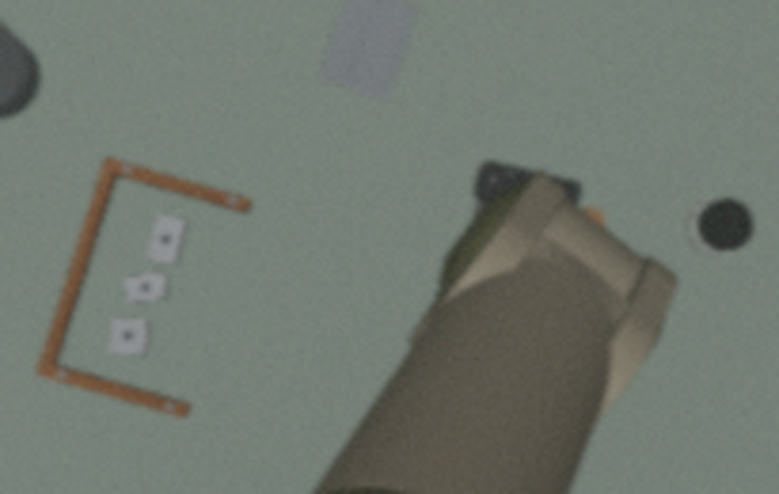

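All three blocks lie flat inside the frame, at crop (166,239), (146,287) and (128,336). The bung and pot stand where they were, and the arm is clear.

```bash
python3 -c "
from bench import bot
print(bot.close_job())"
```

```text
the job is handed in; nothing more can be done
None
```

I swept all three blocks flat into the frame, their centres measured about 65–71 mm past the mouth, and handed the job in at about 21 s of robot time with nothing else seen to move; the hand-in returned no verdict.

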